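# Fetch the turbine rotor and lay it on the balancing cradle

## Robot

A 7-joint arm with a two-finger parallel gripper is mounted at the origin on the work surface. World frame = base frame: x ahead of the robot, y to its left, z up, the work surface at z = 0. Lengths are in mm, angles in rad, forces in N, time in s.
With the tool pointing down it reaches from about 425 to 1025 mm from the base axis. Payload 9.4 kg.
Tool frame: the origin (TCP) lies at the very end of the fingers, on their centre line; the grasp point (between the pads) lies 19 mm behind it; z points along the fingers, y is the line along which they close (so a half turn about z gives the same grasp; the last joint's range is limited). The gripper opens to 85 mm and grips with 20 to 120 N. Pads are 22 mm wide; open, the fingers measure 114 mm over their backs; the gripper's body (76 mm by 85 mm) begins 54 mm behind the grasp point. The pads swing forward as they close: fully open they stand 13 mm farther back than shut.
Start: joints at [1.057, 0.599, -0.003, 1.599, 0.002, 0.943, -0.08], TCP at [306.696, -656.933, 231.275] pointing down, gripper open.
Joint ranges: [-2.57, 2.57], [-0.35, 1.97], [-1.29, 1.29], [0.11, 2.56], [-1.05, 4.19], [0.11, 1.86], [-2.63, 2.63]. Speed limits (rad/s): [2.22, 2.22, 3.01, 3.01, 3.14, 3.14, 3.14].

## Interface

Orientations are given as a unit quaternion [w, x, y, z].
In Python, from workcell import readout, optics, robot gives the robot as it stands.
- The arm moves only by the tool apply_moves, never from a script. Its argument "plan" is a list of rows, each an object with "delta_pos": the shift along the tool's x, y, z normalised to -1 to 1, where 1 is 12 cm, a list of three; "rotation": the turn, a rotation vector about the tool's x, y, z normalised to -1 to 1, where 1 is 360 degrees, a list of three. A call has exactly 8 rows; each row shifts and turns the commanded pose from where the row before left it, along the tool's axes as they then stand; what a row does not reach is not made up. A row lasts 1/10 s, in which the tool goes at most 50 mm and 8.59 degrees, less where a joint would pass 70% of its speed; a pose out of reach is approached as far as the arm can. A call with a number of a shift or a turn outside -1 to 1 is refused whole. A call with a gripper value outside its range is refused whole. "hand" is the opening, from 0 (shut) to 1 (fully open), set as the call begins (left out, the last holds). The fingers move at their own pace and stop on an object; "grip_force" is the grip in N (left out, the last holds). Time passes only in rows, so rows that do not move let the fingers close, or fill a call up. It gives the time, the measured TCP pose, the force, the opening and the grip force at its end, in the units of the state.
- readout.state(): the state, without advancing time (a new reading comes with each control period).
- optics.grab_frame(name): name is "side" or "top"; returns the picture (400x640x3 uint8, blue, green, red); there is no depth.
- optics.camera_params(name): a dict with "intrinsics" (3x3 intrinsics, pixels), "world_to_cam" (4x4, takes a point from world to camera coordinates). Camera axes: x right, y down, z forward; pixel columns grow to the right and rows downward; lengths in mm; the calibration is good to about 2 mm. A picture is of the moment at which its call begins. camera_params takes no time and is no camera call.
- robot.finish_job(): hands the job in; it is judged then, once.
The state is a dict: "time": time; "joint_positions": joint angles; "joint_vel": joint speeds; "tau": joint torques, N m; "eef_pos": TCP position; "eef_rot": TCP orientation; "wrist_force": force on the tool from outside, world axes, zero at the start; "wrist_torque": the same for the moment, N m; "opening": finger opening in mm; "gripper_force": force on a finger pad.
Only numpy, scipy, OpenCV 4.12 (cv2) and the standard library are available. Lean on these libraries where they do the work, as an engineer would, in place of code of your own. Each camera call takes 0.05 s, during which the arm holds its last target. There are 200 camera calls.

## Task

Open only the box whose lid carries the sample turbine rotor, lift the rotor out and lay it gently on the rubber mat. In the box fingers reach it only at mid-shaft, just where the cradle's belt guard leaves them no room, so let go, take it again by its wheel and lay it gently and level on both roller pairs of the balancing cradle, the wheel overhanging at the open end and the threaded tip within about 10 mm of the stop plate. Leave that lid standing open for the rotor's return, the other boxes shut, and the can, the bearing housing and the wrench where they are.

Things in the scene. Friction and masses are not known exactly. Their poses are not given: they have to be found in the camera images.
- lid_rotor (a joint): hinge of the right box's lid, rad: 0 shut, grows as the front edge with the pull swings up and back; stop at 1.9. A light, loose hinge, lid 0.12 kg: let go before the upright (about 1.57) it falls shut, beyond it leans back on its stop and stays
- lid_wheel (a joint): the same for the box with a sample compressor wheel (round finned cone, 68 mm across) on its lid; stays shut
- lid_clamp (a joint): the same for the box with a sample V-band clamp (steel hoop 76 mm across) on its lid; stays shut
- box_rotor: the box with a sawn sample rotor (shaft with a 48 mm finned wheel, 30 mm proud) on its lid. Three grey boxes stand 140 mm apart on a low tray, alike but for the sample; their places change. 150 (x) x 100 (y) x 56 mm without the 5 mm lid, walls 3 mm; origin at the centre of the underside, 5 mm above the bench; x from the front (pull) to the back (hinge)
- finger_gap (a point): middle of the finger gap in that box, on the axis of the stored rotor, 30 mm above the box's underside (rotor_mid lies here at the start); axes as the box. The rotor lies along x, wheel at the back. A hard black insert fills the box beside the wheel and the shaft's tail; only this gap is free: 60 mm along x, the full inner width of 94 mm, floor 3 mm above the underside
- pull_rotor (a point): grip point of that lid's black pull tab: 20 mm wide (across the box), 10 mm thick, standing 36 mm out from the lid's front edge; this point is 21 mm out, at mid-thickness, 64 mm above the bench when shut, 171 mm from the hinge line. Pinched from above by its two sides, it turns between the fingers as the lid swings, so the hand can stay upright
- hinge_rotor (a point): middle of that lid's hinge line, which runs along the box's y at its back top edge, 64 mm above the bench; axes as the box
- rotor_mid (a point): the steel turbine rotor, 138 mm long, about 0.2 kg: point on its axis midway between its journals; x along the shaft to the wheel. Shaft 13 mm thick from -50 to +40 mm, collar 18 mm thick at -50 to -44, tip 9 mm thick to -68; centre of mass near +12. Laid on a flat it rests on wheel rim and collar, the shaft sloping down about 9 degrees to the tip, and rolls if pushed
- rotor_wheel (a point): centre of the rotor's turbine wheel, on the axis 48 mm from rotor_mid: 48 mm across, full width from 8 mm behind to 8 mm before this point, then narrower (36 mm) and a nose, in all 22 mm before it; axes as rotor_mid (only x has a meaning, the rotor is round)
- mat: black rubber mat on which to put the rotor down, 200 (x) x 160 (y) x 4 mm, lying on the bench; origin at the centre of its underside
- cradle: balancing cradle, grey base 160 (x) x 90 (y) x 14 mm, origin at the centre of its underside on the bench; x along the rotor axis from the stop plate (x = -80 to -74 mm, 92 mm high) to the open end. Pedestals 10 mm thick, 70 wide, at x = -22 and +22 mm, each with two 30 mm rollers side by side that hold the shaft between them. Belt motor on the -y side, 56 mm high
- seat (a point): where rotor_mid belongs: over the cradle's centre, 80 mm above the bench, axes as the cradle. The tip then stands 6 mm from the stop plate and the wheel, at +x, 13 mm off the pedestal. Between the pedestals the shaft goes down between the two blue cheeks of the belt guard, 30 mm long, 24 mm apart, 44 mm over the outsides, tops 100 mm above the bench
- can_mid (a point): white spray can, 60 mm across, 155 mm high, at its centre; leave alone
- housing_mid (a point): cast bearing housing, 84 mm across, 65 mm high, at its centre; leave alone
- wrench_grip (a point): steel wrench, 180 mm long, lying flat, at its handle; leave alone
There are look-alikes about, which are no part of the job. What is shaped like the cradle but purple is not meant.

How it is judged (in metres and radians):
On the way, in this order (a step that is already met when the one before it is completed fails the run):
1. the lid of the rotor's box is open (value of joint lid_rotor above 1.4 rad), for 0.1 s.
2. the rotor lies on the mat, let go (contact force between rotor and mat above 0.5 N and contact force between rotor and the fingers below 0.05 N and linear speed of rotor below 0.05 m/s), for 0.2 s.
3. the rotor is lifted again, held by its wheel (distance between the grasp point and rotor_wheel below 0.03 m and contact force between rotor and the fingers above 1 N and height (world z) of rotor_wheel above 0.06 m), for 0.1 s.
At the end, for the whole second after the job is handed in: The rotor rests released and still on both roller pairs: its middle within 8 mm of the seat along the axis, 3 mm sideways and in height, axis within 0.06 rad of the cradle's, wheel at the open end; the rotor box's lid stands open (over 1.4 rad), the other two lids are shut (under 0.1 rad) (x of rotor_mid in the frame of seat between -0.008 and 0.008 m and y of rotor_mid in the frame of seat between -0.003 and 0.003 m and z of rotor_mid in the frame of seat between -0.003 and 0.003 m and x of rotor_wheel in the frame of seat above 0.03 m and angle between the x axis of rotor_mid and the x axis of seat, either way round below 0.06 rad and linear speed of rotor below 0.02 m/s and contact force between rotor and the fingers below 0.05 N and value of joint lid_rotor above 1.4 rad and value of joint each of lid_wheel, lid_clamp below 0.1 rad); the robot touches nothing.
It fails at once if another box is opened (value of joint any of lid_wheel, lid_clamp above 0.25 rad).
It fails at once if the rotor is slammed on the cradle (over 60 N) (contact force between rotor and cradle above 60 N).
It fails at once if the rotor is dropped (falls freely for more than about 10 mm) (linear speed of rotor above 0.45 m/s and contact force between rotor and the fingers below 0.05 N).
It fails at once if a bystander is moved over 30 mm (distance of any of can_mid, housing_mid, wrench_grip from where it was at the start of the episode above 0.03 m).
It also fails if it takes over 69 s, if anything falls off the work surface, if the arm or the gripper's body presses on something with over 40 N, if the wrist force passes 120 N, or if a joint passes its speed limit or range.

## Working session

There is one attempt and no reset: what is moved stays moved. The work goes in short steps, Python scripts to look and compute and a tool call to move; the robot and the scene stay as the last step left them, time stands still between calls to the robot, and variables do not carry over. Pictures are saved under pics/ and viewed, at most 11 in all, crops included, and the job is handed in when it is done.

Besides the shell and the picture viewer there is one more tool, called after ">>>" by a JSON object that holds its "op" and its "data", one argument or row to a line. apply_moves: Moves the arm, as the interface text tells. Scaled input: -1 to 1 covers 12 cm each way for a shift and 360 degrees each way for a turn. Its arguments: {"type":"object","properties":{"plan":{"type":"array"},"hand":{"type":"number"},"grip_force":{"type":"number"}},"required":["plan"]}

```bash
ls; mkdir -p pics; python3 - <<'E'
from workcell import readout, optics, robot
import cv2
s=readout.state(); print({k:s[k] for k in('time','eef_pos','eef_rot','opening')})
for n in('side','top'):
    cv2.imwrite(f'pics/{n}0.png',optics.grab_frame(n)); p=optics.camera_params(n); print(n,p['intrinsics'],p['world_to_cam'])
E
```

```text
pics
{'time': 0.0, 'eef_pos': array([ 306.47502564, -656.48942064,  230.40756193]), 'eef_rot': array([-7.62321214e-04,  9.76241612e-01,  2.16683351e-01, -2.42687509e-04]), 'opening': 85.89514883063565}
side [[421.37223549   0.         321.32212185]
 [  0.         421.37223549 202.85252124]
 [  0.           0.           1.        ]] [[-7.07407784e-01 -7.06773427e-01 -6.74907914e-03  3.28330832e+02]
 [-3.80920189e-01  3.89270663e-01 -8.38670472e-01  2.91450738e+02]
 [ 5.95377222e-01 -5.90711160e-01 -5.44597365e-01  1.01555095e+03]
 [ 0.00000000e+00  0.00000000e+00  0.00000000e+00  1.00000000e+00]]
top [[373.67703009   0.         318.28232581]
 [  0.         373.67703009 198.93002644]
 [  0.           0.           1.        ]] [[-1.67762388e-02 -9.99825212e-01  8.25245462e-03 -5.64654955e+01]
 [-9.97472892e-01  1.61657268e-02 -6.91845259e-02  5.41021381e+02]
 [ 6.90390264e-02 -9.39225590e-03 -9.97569746e-01  1.36113926e+03]
 [ 0.00000000e+00  0.00000000e+00  0.00000000e+00  1.00000000e+00]]
```

View pics/top0.png

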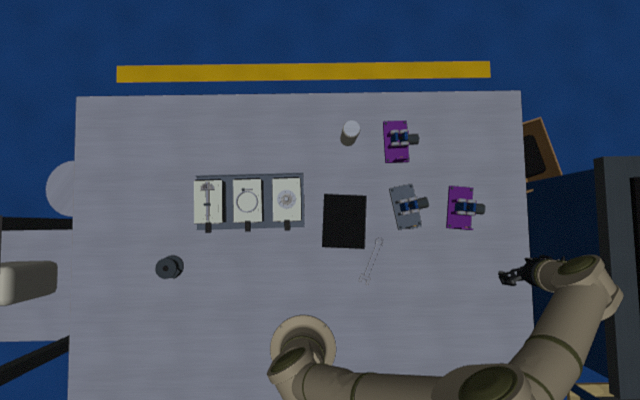

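View pics/side0.png

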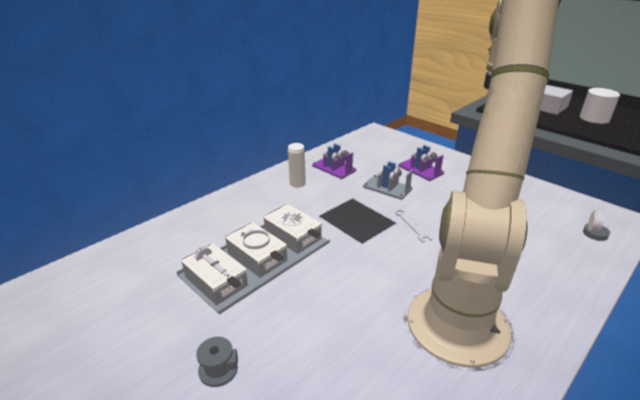

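The top view shows three boxes: rotor box on the left (208,203) with its pull at (208,228), clamp box (248,200) and wheel box (287,199). The mat is at (344,221) and the grey cradle at (408,207). The can, housing and wrench are at (350,132), (169,267) and (372,260). Next I'll measure and zoom in on the cradle and box.

```bash
cat > h.py <<'E'
import numpy as np, cv2
from workcell import readout, optics, robot
from scipy.spatial.transform import Rotation as R
P={n:optics.camera_params(n) for n in('side','top')}
def ray(n,uv):
    K,T=P[n]['intrinsics'],P[n]['world_to_cam']; Rm,t=T[:3,:3],T[:3,3]
    return -Rm.T@t, Rm.T@np.linalg.inv(K)@np.array([uv[0],uv[1],1.])
def onz(n,uv,z):
    c,d=ray(n,uv); return c+d*(z-c[2])/d[2]
def proj(n,p):
    K,T=P[n]['intrinsics'],P[n]['world_to_cam']; q=K@(T[:3,:3]@np.asarray(p,float)+T[:3,3]); return q[:2]/q[2]
def tri(u1,u2):
    A=np.zeros((3,3));b=np.zeros(3)
    for n,u in(('side',u1),('top',u2)):
        c,d=ray(n,u);d/=np.linalg.norm(d);M=np.eye(3)-np.outer(d,d);A+=M;b+=M@c
    return np.linalg.solve(A,b)
def rect(mask,n,z):
    c=max(cv2.findContours(mask,cv2.RETR_EXTERNAL,cv2.CHAIN_APPROX_NONE)[0],key=cv2.contourArea)
    w=np.array([onz(n,p[0],z)[:2] for p in c],np.float32); return cv2.minAreaRect(w)
E
python3 - <<'E'
from h import *
t=cv2.imread('pics/top0.png');s=cv2.imread('pics/side0.png')
a=cv2.resize(t[165:245,180:310],None,fx=6,fy=6,interpolation=cv2.INTER_CUBIC)[:, :780]
b=cv2.resize(t[175:240,375:440],None,fx=6,fy=6,interpolation=cv2.INTER_CUBIC)
c=cv2.resize(s[155:205,355:420],None,fx=6,fy=6,interpolation=cv2.INTER_CUBIC)
cv2.imwrite('pics/box.png',a)
cv2.imwrite('pics/crad.png',np.vstack([b[:,:390],c[:,:390]])[:600] if 0 else np.hstack([b,np.vstack([c,np.zeros((90,390,3),np.uint8)])]))
for p in[(409,207),(400,187),(208,203),(227,203),(168,267)]: print(p,t[p[1],p[0]])
# mat
m=np.zeros(t.shape[:2],np.uint8);m[185:255,315:372]=(t[185:255,315:372].max(2)<45)*255
print('mat',rect(m,'top',4))
# lids white
for n,(x0,x1) in dict(rotor=(190,226),clamp=(230,265),wheel=(269,304)).items():
    m=np.zeros(t.shape[:2],np.uint8);m[170:235,x0:x1]=(t[170:235,x0:x1].min(2)>165)*255
    print(n,rect(m,'top',66))
m=np.zeros(t.shape[:2],np.uint8);m[170:235,180:310]=1
E
```

```text
(409, 207) [46 35 30]
(400, 187) [92 78 71]
(208, 203) [63 59 55]
(227, 203) [95 81 74]
(168, 267) [49 43 39]
mat ((457.7157897949219, -158.86318969726562), (155.11856079101562, 194.9816131591797), 86.58029174804688)
rotor ((560.0398559570312, 284.8812561035156), (0.0, 0.0), 0.0)
clamp ((468.7174987792969, 143.10598754882812), (0.0, 0.0), 0.0)
wheel ((498.13604736328125, 96.76150512695312), (3.5569798946380615, 0.0), 179.51861572265625)
```

View pics/box.png

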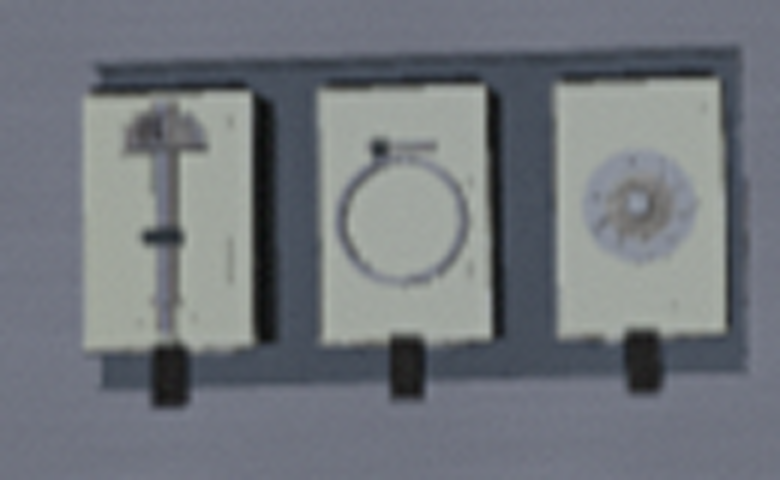

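View pics/crad.png

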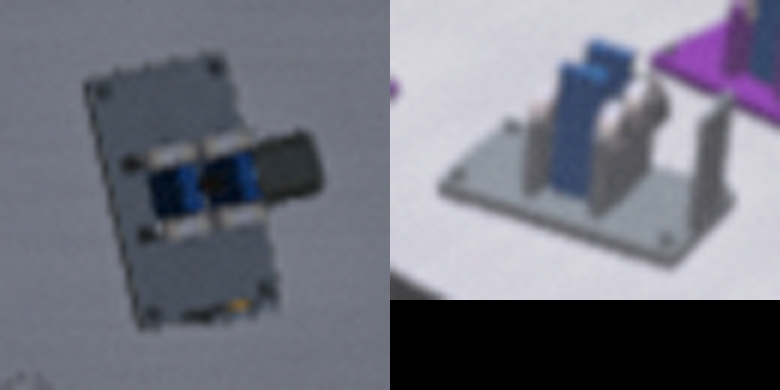

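The crops show the rotor box with its wheel at the back and the pull at about (208,227). On the cradle, the stop plate is at the near end (about (412,228)), the blue cheeks are around (409,206) and the motor is to the right, so cradle +x is close to world +x, yawed by about +12°.

```bash
python3 - <<'E'
from h import *
t=cv2.imread('pics/top0.png').astype(int);s=cv2.imread('pics/side0.png')
b,g,r=t[...,0],t[...,1],t[...,2]
print('lid col',t[210,200],'bench',t[250,200])
for n,(x0,x1) in dict(rotor=(188,228),clamp=(228,266),wheel=(266,306)).items():
    m=np.zeros(t.shape[:2],np.uint8);m[170:235,x0:x1]=((b-g<3)&(g>120))[170:235,x0:x1]*255
    q=rect(m,'top',66.5);print(n,q)
    m[:]=0;m[218:238,x0:x1]=(t.max(2)<55)[218:238,x0:x1]*255
    M=cv2.moments(m,True); print('  pull',onz('top',(M['m10']/M['m00'],M['m01']/M['m00']),69), rect(m,'top',69))
# cradle
f=lambda x,y:(375+(x+.5)/6-.5,175+(y+.5)/6-.5)
C=[onz('top',f(*p),14)[:2] for p in[(85,85),(225,55),(278,305),(138,328)]]
print('base',np.round(C,1),np.mean(C,0)); 
for a,bb in((C[3],C[0]),(C[2],C[1])): d=bb-a;print('yaw',np.degrees(np.arctan2(d[1],d[0])),np.linalg.norm(d))
m=((b>g+25)&(b>r+30)).astype(np.uint8)*255
k=np.zeros_like(m);k[190:222,395:425]=m[190:222,395:425]
print('cheeks',rect(k,'top',100))
print('rollers',[np.round(onz('top',f(*p),79)[:2],1) for p in[(173,153),(222,140),(186,228),(238,213)]])
print('hous',onz('top',(169,267),65))
E
```

```text
lid col [155 164 158] bench [133 120 116]
rotor ((533.7816772460938, 328.8528747558594), (153.14598083496094, 96.12297821044922), 0.353252112865448)
  pull [448.27060274 316.09075365  69.        ] ((441.8487243652344, 328.0068664550781), (31.770614624023438, 17.620834350585938), 0.18456389009952545)
clamp ((536.0020751953125, 189.11856079101562), (151.1664581298828, 99.3650131225586), 1.5331833362579346)
  pull [447.8613064  181.64141662  69.        ] ((444.7115173339844, 186.9553680419922), (17.663738250732422, 28.39345932006836), 89.76200866699219)
wheel ((536.9530029296875, 48.70656967163086), (152.87332153320312, 99.25010681152344), 1.0671550035476685)
  pull [446.02871779  48.3871969   69.        ] ((445.894287109375, 49.13002395629883), (17.695255279541016, 28.32481575012207), 89.34915924072266)
base [[ 574.1 -328.1]
 [ 591.4 -415.7]
 [ 436.1 -443.2]
 [ 423.4 -356.3]] [ 506.2291182  -385.84451703]
yaw 10.595572783355054 153.26646036875465
yaw 10.01624945024368 157.701503238266
cheeks ((506.2561340332031, -369.3752746582031), (25.792678833007812, 11.651849746704102), 9.476031303405762)
rollers [array([ 526.9, -365.9]), array([ 534.1, -395.2]), array([ 482.6, -372.2]), array([ 490.9, -403.1])]
hous [305.60370113 463.57944952  65.        ]
```

>>> {"op": "apply_moves", "data": {
  "plan": [
    {"delta_pos": [0, 0, -0.2], "rotation": [0, 0, 0.0224]},
    {"delta_pos": [0, 0, -0.2], "rotation": [0, 0, 0.0224]},
    {"delta_pos": [0, 0, -0.2], "rotation": [0, 0, 0.0224]},
    {"delta_pos": [0.3, -0.27, 0], "rotation": [0, 0, 0]},
    {"delta_pos": [0.3, -0.27, 0], "rotation": [0, 0, 0]},
    {"delta_pos": [0.3, -0.27, 0], "rotation": [0, 0, 0]},
    {"delta_pos": [0.3, -0.27, 0], "rotation": [0, 0, 0]},
    {"delta_pos": [0.3, -0.27, 0], "rotation": [0, 0, 0]}
  ],
  "hand": 0.6,
  "grip_force": 30
}}

```text
time: 0.9
eef_pos: [485.4, -490.7, 303.0]
eef_rot: [-0.0, 1.0, 0.007, -0.0]
wrist_force: [1.2, 0.5, 0.2]
opening: 51.3
gripper_force: 0.0
```

>>> {"op": "apply_moves", "data": {
  "plan": [
    {"delta_pos": [0.05, -0.4, 0], "rotation": [0, 0, 0]},
    {"delta_pos": [0.05, -0.4, 0], "rotation": [0, 0, 0]},
    {"delta_pos": [0.05, -0.4, 0], "rotation": [0, 0, 0]},
    {"delta_pos": [0.05, -0.4, 0], "rotation": [0, 0, 0]},
    {"delta_pos": [0.05, -0.4, 0], "rotation": [0, 0, 0]},
    {"delta_pos": [0.05, -0.4, 0], "rotation": [0, 0, 0]},
    {"delta_pos": [0.05, -0.4, 0], "rotation": [0, 0, 0]},
    {"delta_pos": [0.05, -0.4, 0], "rotation": [0, 0, 0]}
  ]
}}

```text
time: 1.7
eef_pos: [526.4, -105.7, 303.2]
eef_rot: [0.0, 1.0, 0.007, -0.0]
wrist_force: [0.4, -0.1, 0.9]
opening: 51.3
gripper_force: 0.0
```

>>> {"op": "apply_moves", "data": {
  "plan": [
    {"delta_pos": [-0.05, -0.4, 0], "rotation": [0, 0, 0]},
    {"delta_pos": [-0.05, -0.4, 0], "rotation": [0, 0, 0]},
    {"delta_pos": [-0.05, -0.4, 0], "rotation": [0, 0, 0]},
    {"delta_pos": [-0.1, -0.4, 0], "rotation": [0, 0, 0]},
    {"delta_pos": [-0.1, -0.4, 0], "rotation": [0, 0, 0]},
    {"delta_pos": [-0.1, -0.4, 0], "rotation": [0, 0, 0]},
    {"delta_pos": [-0.1, -0.4, 0], "rotation": [0, 0, 0]},
    {"delta_pos": [-0.1, -0.4, 0], "rotation": [0, 0, 0]}
  ]
}}

```text
time: 2.5
eef_pos: [442.1, 276.8, 303.2]
eef_rot: [0.0, 1.0, 0.007, -0.0]
wrist_force: [1.4, -0.2, -0.1]
opening: 51.1
gripper_force: 0.0
```

>>> {"op": "apply_moves", "data": {
  "plan": [
    {"delta_pos": [-0.03, -0.21, 0.1], "rotation": [0, 0, 0]},
    {"delta_pos": [-0.03, -0.21, 0.3], "rotation": [0, 0, 0]},
    {"delta_pos": [0, 0, 0.38], "rotation": [0, 0, 0]},
    {"delta_pos": [0, 0, 0.38], "rotation": [0, 0, 0]},
    {"delta_pos": [0, 0, 0.38], "rotation": [0, 0, 0]},
    {"delta_pos": [0, 0, 0.3], "rotation": [0, 0, 0]},
    {"delta_pos": [0, 0, 0.2], "rotation": [0, 0, 0]},
    {"delta_pos": [0, 0, 0.09], "rotation": [0, 0, 0]}
  ]
}}

```text
time: 3.3
eef_pos: [434.1, 324.7, 45.2]
eef_rot: [0.001, 1.0, 0.007, -0.001]
wrist_force: [0.2, 0.1, -0.8]
opening: 51.3
gripper_force: 0.0
```

```bash
python3 - <<'E'
from h import *
cv2.imwrite('pics/top1.png',optics.grab_frame('top'));s=optics.grab_frame('side')
print(readout.state()['eef_pos'])
c=cv2.resize(s[230:320,170:290],None,fx=5,fy=5,interpolation=cv2.INTER_CUBIC);cv2.imwrite('pics/s1.png',c)
E
```

```text
[434.55257929 325.07030908  46.43427848]
```

View pics/s1.png

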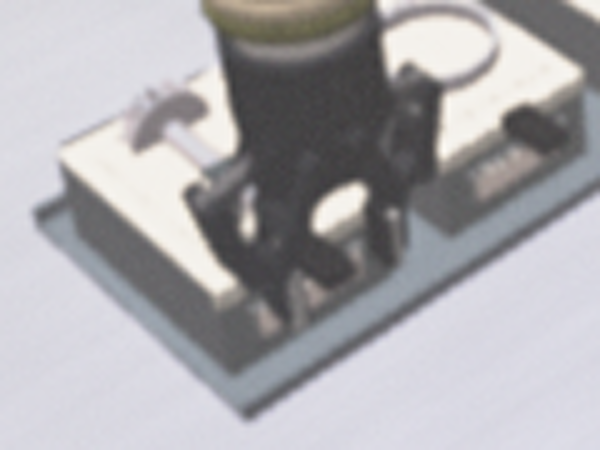

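The side view shows the fingers straddling the rotor box's pull, so I'll pinch it and swing the lid.

>>> {"op": "apply_moves", "data": {
  "plan": [
    {"delta_pos": [0, -0.015, 0], "rotation": [0, 0, 0]},
    {"delta_pos": [0, 0, 0], "rotation": [0, 0, 0]},
    {"delta_pos": [0, 0, 0], "rotation": [0, 0, 0]},
    {"delta_pos": [0, 0, 0], "rotation": [0, 0, 0]},
    {"delta_pos": [0, 0, 0], "rotation": [0, 0, 0]},
    {"delta_pos": [0.022, 0, -0.254], "rotation": [0, 0, 0]},
    {"delta_pos": [0.066, 0, -0.246], "rotation": [0, 0, 0]},
    {"delta_pos": [0, 0, 0], "rotation": [0, 0, 0]}
  ],
  "hand": 0,
  "grip_force": 30
}}

```text
time: 4.2
eef_pos: [447.1, 328.1, 111.1]
eef_rot: [-0.001, 1.0, 0.007, 0.002]
wrist_force: [-1.4, 0.8, -0.3]
opening: 19.5
gripper_force: 30.9
```

>>> {"op": "apply_moves", "data": {
  "plan": [
    {"delta_pos": [0.107, 0, -0.231], "rotation": [0, 0, 0]},
    {"delta_pos": [0.147, 0, -0.208], "rotation": [0, 0, 0]},
    {"delta_pos": [0.18, 0, -0.18], "rotation": [0, 0, 0]},
    {"delta_pos": [0.209, 0, -0.146], "rotation": [0, 0, 0]},
    {"delta_pos": [0.232, 0, -0.107], "rotation": [0, 0, 0]},
    {"delta_pos": [0.247, 0, -0.065], "rotation": [0, 0, 0]},
    {"delta_pos": [0.253, 0, -0.021], "rotation": [0, 0, 0]},
    {"delta_pos": [0.254, 0, 0.023], "rotation": [0, 0, 0]}
  ]
}}

```text
time: 5.0
eef_pos: [642.3, 330.2, 221.4]
eef_rot: [-0.0, 1.0, 0.007, 0.001]
wrist_force: [-0.7, 1.6, 0.6]
opening: 19.4
gripper_force: 33.9
```

>>> {"op": "apply_moves", "data": {
  "plan": [
    {"delta_pos": [0, 0, 0], "rotation": [0, 0, 0]},
    {"delta_pos": [0, 0, 0], "rotation": [0, 0, 0]},
    {"delta_pos": [0, 0, 0], "rotation": [0, 0, 0]},
    {"delta_pos": [0, 0, 0], "rotation": [0, 0, 0]},
    {"delta_pos": [0, 0, 0], "rotation": [0, 0, 0]},
    {"delta_pos": [0, 0, 0], "rotation": [0, 0, 0]},
    {"delta_pos": [0, 0, 0], "rotation": [0, 0, 0]},
    {"delta_pos": [0, 0, 0], "rotation": [0, 0, 0]}
  ],
  "hand": 0.5
}}

```text
time: 5.8
eef_pos: [641.1, 330.3, 219.9]
eef_rot: [0.0, 1.0, 0.007, 0.0]
wrist_force: [0.1, -0.8, 0.1]
opening: 42.9
gripper_force: 0.0
```

```bash
python3 - <<'E'
from h import *
t=optics.grab_frame('top');s=optics.grab_frame('side')
cv2.imwrite('pics/top2.png',t);cv2.imwrite('pics/side2.png',s)
print(readout.state()['eef_pos'])
c=cv2.resize(t[140:245,180:260],None,fx=5,fy=5,interpolation=cv2.INTER_CUBIC)
d=cv2.resize(s[180:310,170:250],None,fx=4,fy=4,interpolation=cv2.INTER_CUBIC)
d=np.vstack([d,np.zeros((5,320,3),np.uint8)])
cv2.imwrite('pics/v2.png',np.hstack([c,d]) if c.shape[0]==d.shape[0] else c)
E
```

```text
[641.16433051 330.24397671 219.85848301]
```

View pics/v2.png

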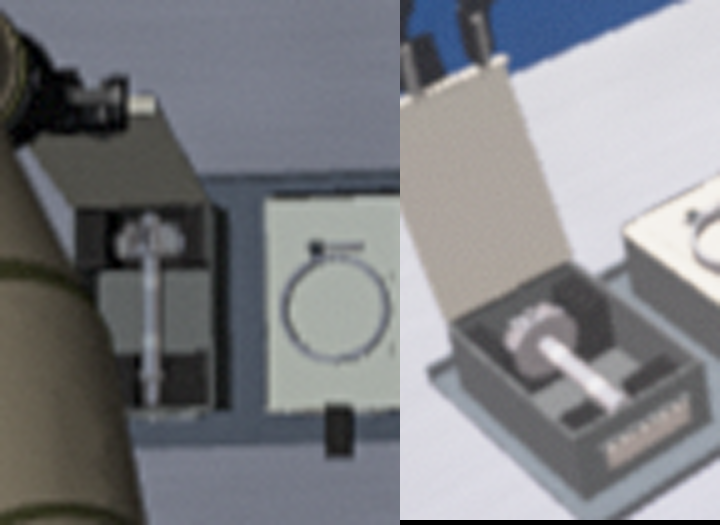

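The lid stands open and leaning back. The rotor is in the box with its wheel at the back (crop (150,240)), and the finger gap runs from crop row 268 to 352. Now I'll measure the gap.

```bash
python3 - <<'E'
from h import *
f=lambda x,y:(180+(x+.5)/5-.5,140+(y+.5)/5-.5)
for z in(8,41,55): print(z,'back',onz('top',f(150,268),z),'front',onz('top',f(150,352),z))
print('shaft',onz('top',f(150,275),40),onz('top',f(152,345),40),'tip',onz('top',f(152,405),35),'nose',onz('top',f(148,212),45))
g=lambda x,y:(170+(x-400+.5)/4-.5,180+(y+.5)/4-.5)
print('side back insert edge/gap..', onz('side',g(548,350),40),onz('side',g(600,385),40))
E
```

```text
8 back [568.67473666 338.17471032   8.        ] front [506.18279312 337.96879723   8.        ]
41 back [565.72746794 328.88647435  41.        ] front [504.72157549 328.68545784  41.        ]
55 back [564.47711152 324.9460106   55.        ] front [504.10166497 324.74707144  55.        ]
shaft [560.71468413 329.15112447  40.        ] [509.81522194 327.53841175  40.        ] tip [466.49616814 328.79939131  35.        ] nose [606.15452012 329.34176833  45.        ]
side back insert edge/gap.. [565.35906354 334.55339901  40.        ] [511.37234292 329.23887693  40.        ]
```

>>> {"op": "apply_moves", "data": {
  "plan": [
    {"delta_pos": [0, 0, -0.4], "rotation": [0, 0, 0]},
    {"delta_pos": [0, 0, -0.1], "rotation": [0, 0, 0]},
    {"delta_pos": [-0.4, 0.006, 0], "rotation": [0, 0, 0]},
    {"delta_pos": [-0.4, 0.007, 0], "rotation": [0, 0, 0]},
    {"delta_pos": [-0.017, 0, 0.4], "rotation": [0, 0, 0]},
    {"delta_pos": [0, 0, 0.4], "rotation": [0, 0, 0]},
    {"delta_pos": [0, 0, 0.4], "rotation": [0, 0, 0]},
    {"delta_pos": [0, 0, 0.35], "rotation": [0, 0, 0]}
  ]
}}

```text
time: 6.7
eef_pos: [543.0, 327.1, 92.3]
eef_rot: [-0.0, 1.0, 0.007, 0.0]
wrist_force: [0.5, 0.5, 0.5]
opening: 42.5
gripper_force: 0.0
```

```bash
python3 - <<'E'
from h import *
t=optics.grab_frame('top');s=optics.grab_frame('side')
cv2.imwrite('pics/top3.png',t);cv2.imwrite('pics/side3.png',s)
print(readout.state()['eef_pos'])
d=cv2.resize(s[180:310,170:260],None,fx=4,fy=4,interpolation=cv2.INTER_CUBIC)
c=cv2.resize(t[140:244,180:260],None,fx=5,fy=5,interpolation=cv2.INTER_CUBIC)
cv2.imwrite('pics/v3.png',np.hstack([c,d]))
E
```

```text
[540.44247256 325.51605183  88.89464598]
```

View pics/v3.png

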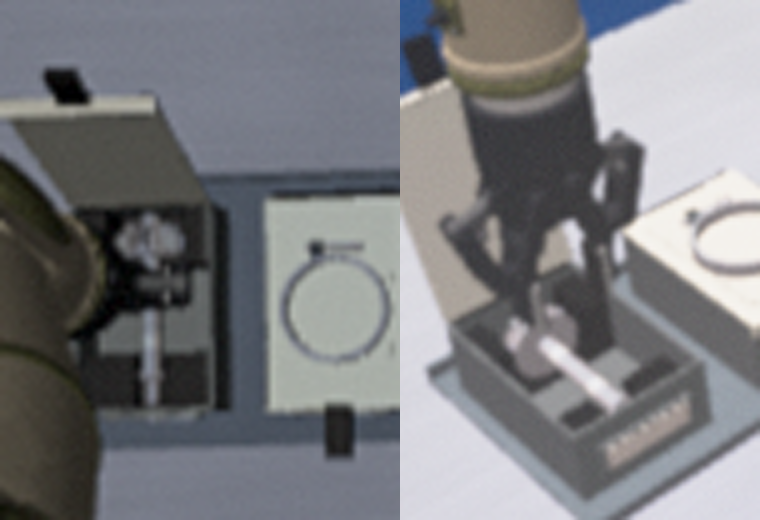

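The lid is fully back with the hand above the box. Descending into the gap.

>>> {"op": "apply_moves", "data": {
  "plan": [
    {"delta_pos": [0.015, -0.026, 0], "rotation": [0, 0, 0]},
    {"delta_pos": [0, 0, 0.2], "rotation": [0, 0, 0]},
    {"delta_pos": [0, 0, 0.2], "rotation": [0, 0, 0]},
    {"delta_pos": [0, 0, 0.12], "rotation": [0, 0, 0]},
    {"delta_pos": [0, 0, 0.085], "rotation": [0, 0, 0]},
    {"delta_pos": [0, 0, 0], "rotation": [0, 0, 0]},
    {"delta_pos": [0, 0, 0], "rotation": [0, 0, 0]},
    {"delta_pos": [0, 0, 0], "rotation": [0, 0, 0]}
  ]
}}

```text
time: 7.6
eef_pos: [545.5, 330.8, 22.3]
eef_rot: [-0.0, 1.0, 0.007, 0.001]
wrist_force: [0.8, -0.3, -0.1]
opening: 42.8
gripper_force: 0.0
```

>>> {"op": "apply_moves", "data": {
  "plan": [
    {"delta_pos": [0, 0, 0], "rotation": [0, 0, 0]},
    {"delta_pos": [0, 0, 0], "rotation": [0, 0, 0]},
    {"delta_pos": [0, 0, 0], "rotation": [0, 0, 0]},
    {"delta_pos": [0, 0, 0], "rotation": [0, 0, 0]},
    {"delta_pos": [0, 0, 0], "rotation": [0, 0, 0]},
    {"delta_pos": [0, 0, 0], "rotation": [0, 0, 0]},
    {"delta_pos": [0, 0, 0], "rotation": [0, 0, 0]},
    {"delta_pos": [0, 0, -0.08], "rotation": [0, 0, 0]}
  ],
  "hand": 0,
  "grip_force": 60
}}

```text
time: 8.4
eef_pos: [544.3, 330.0, 30.2]
eef_rot: [0.001, 1.0, 0.007, -0.001]
wrist_force: [0.1, 0.1, -1.5]
opening: 10.8
gripper_force: 58.7
```

>>> {"op": "apply_moves", "data": {
  "plan": [
    {"delta_pos": [0, 0, -0.1], "rotation": [0, 0, 0]},
    {"delta_pos": [0, 0, -0.15], "rotation": [0, 0, 0]},
    {"delta_pos": [0, 0, -0.2], "rotation": [0, 0, 0]},
    {"delta_pos": [0, 0, -0.2], "rotation": [0, 0, 0]},
    {"delta_pos": [0, 0, -0.2], "rotation": [0, 0, 0]},
    {"delta_pos": [0, 0, -0.2], "rotation": [0, 0, 0]},
    {"delta_pos": [0, 0, -0.1], "rotation": [0, 0, 0]},
    {"delta_pos": [0, 0, 0], "rotation": [0, 0, 0]}
  ]
}}

```text
time: 9.2
eef_pos: [545.6, 330.8, 171.0]
eef_rot: [-0.001, 1.0, 0.007, 0.001]
wrist_force: [0.3, 1.3, -2.8]
opening: 10.8
gripper_force: 58.7
```

```bash
python3 - <<'E'
from h import *
t=optics.grab_frame('top');s=optics.grab_frame('side')
cv2.imwrite('pics/top4.png',t);cv2.imwrite('pics/side4.png',s)
st=readout.state();print(st['eef_pos'],st['opening'],st['wrist_force'])
d=cv2.resize(s[160:290,160:260],None,fx=4,fy=4,interpolation=cv2.INTER_CUBIC)
cv2.imwrite('pics/v4.png',d)
E
```

```text
[544.62886428 330.14529117 168.48484908] 10.751583942223892 [-0.12464181 -0.86133641 -2.59440406]
```

View pics/v4.png

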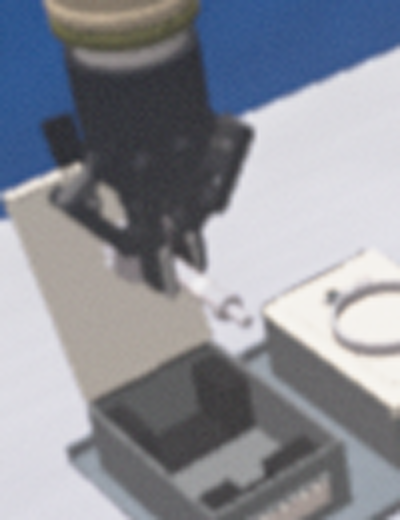

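The rotor hangs from the fingers above the empty box. The tip is at crop (240,318) and the wheel at (120,265). Checking its pitch in the hand.

```bash
python3 - <<'E'
from h import *
for z in(173,183,193): print(z,proj('side',(467,329.3,z)),'wheel',proj('side',(583,331,z)))
print('seen tip',160+240/4,160+318/4,'wheel',160+120/4,160+265/4)
E
```

```text
173 [222.38534983 243.3846473 ] wheel [195.9618201  223.71970226]
183 [221.81776894 240.06950244] wheel [195.29562039 220.51559807]
193 [221.24396844 236.71802991] wheel [194.62258823 217.27863308]
seen tip 220.0 239.5 wheel 190.0 226.25
```

>>> {"op": "apply_moves", "data": {
  "plan": [
    {"delta_pos": [-0.06, 0.2, 0], "rotation": [0, 0, 0]},
    {"delta_pos": [-0.06, 0.3, 0], "rotation": [0, 0, 0]},
    {"delta_pos": [-0.06, 0.4, 0], "rotation": [0, 0, 0]},
    {"delta_pos": [-0.06, 0.4, 0], "rotation": [0, 0, 0]},
    {"delta_pos": [-0.06, 0.4, 0], "rotation": [0, 0, 0]},
    {"delta_pos": [-0.06, 0.4, 0], "rotation": [0, 0, 0]},
    {"delta_pos": [-0.06, 0.4, 0], "rotation": [0, 0, 0]},
    {"delta_pos": [-0.06, 0.4, 0], "rotation": [0, 0, 0]}
  ]
}}

```text
time: 10.1
eef_pos: [491.2, -20.2, 167.7]
eef_rot: [0.0, 1.0, 0.008, -0.001]
wrist_force: [1.3, -1.2, -1.7]
opening: 10.8
gripper_force: 58.7
```

>>> {"op": "apply_moves", "data": {
  "plan": [
    {"delta_pos": [-0.06, 0.4, 0], "rotation": [0, 0, 0]},
    {"delta_pos": [-0.06, 0.4, 0], "rotation": [0, 0, 0]},
    {"delta_pos": [0, 0.3, 0], "rotation": [0, 0, -0.0128]},
    {"delta_pos": [0, 0, 0], "rotation": [0, 0, -0.0128]},
    {"delta_pos": [0, 0, 0], "rotation": [0, 0.0084, 0]},
    {"delta_pos": [0, 0, 0], "rotation": [0, 0.0083, 0]},
    {"delta_pos": [0, 0, 0], "rotation": [0, 0, 0]},
    {"delta_pos": [0, 0, 0], "rotation": [0, 0, 0]}
  ]
}}

```text
time: 10.9
eef_pos: [479.4, -150.6, 168.2]
eef_rot: [-0.005, 0.995, 0.087, 0.051]
wrist_force: [1.0, -0.2, -2.2]
opening: 10.9
gripper_force: 58.9
```

>>> {"op": "apply_moves", "data": {
  "plan": [
    {"delta_pos": [-0.042, 0, 0.398], "rotation": [0, 0, 0]},
    {"delta_pos": [-0.042, 0, 0.398], "rotation": [0, 0, 0]},
    {"delta_pos": [-0.026, 0, 0.249], "rotation": [0, 0, 0]},
    {"delta_pos": [-0.014, 0, 0.133], "rotation": [0, 0, 0]},
    {"delta_pos": [0, 0, 0], "rotation": [0, 0, 0]},
    {"delta_pos": [0, 0, 0], "rotation": [0, 0, 0]},
    {"delta_pos": [0, 0, 0], "rotation": [0, 0, 0]},
    {"delta_pos": [0, 0, 0], "rotation": [0, 0, 0]}
  ]
}}

```text
time: 11.7
eef_pos: [479.5, -151.4, 37.2]
eef_rot: [-0.004, 0.995, 0.087, 0.051]
wrist_force: [-0.5, -0.2, -2.3]
opening: 10.9
gripper_force: 58.9
```

>>> {"op": "apply_moves", "data": {
  "plan": [
    {"delta_pos": [-0.005, 0, 0.05], "rotation": [0, 0, 0]},
    {"delta_pos": [-0.005, 0, 0.05], "rotation": [0, 0, 0]},
    {"delta_pos": [-0.005, 0, 0.05], "rotation": [0, 0, 0]},
    {"delta_pos": [-0.002, 0, 0.017], "rotation": [0, 0, 0]},
    {"delta_pos": [-0.002, 0, 0.017], "rotation": [0, 0, 0]},
    {"delta_pos": [0, 0, 0], "rotation": [0, 0, 0]},
    {"delta_pos": [0, 0, 0], "rotation": [0, 0, 0]},
    {"delta_pos": [0, 0, 0], "rotation": [0, 0, 0]}
  ]
}}

```text
time: 12.5
eef_pos: [479.1, -151.4, 14.5]
eef_rot: [-0.004, 0.995, 0.088, 0.05]
wrist_force: [-0.0, -0.4, -2.5]
opening: 10.6
gripper_force: 58.9
```

>>> {"op": "apply_moves", "data": {
  "plan": [
    {"delta_pos": [-0.001, 0, 0.01], "rotation": [0, 0, 0]},
    {"delta_pos": [-0.001, 0, 0.01], "rotation": [0, 0, 0]},
    {"delta_pos": [-0.001, 0, 0.01], "rotation": [0, 0, 0]},
    {"delta_pos": [0, 0, 0], "rotation": [0, 0, 0]},
    {"delta_pos": [0, 0, 0], "rotation": [0, 0, 0]},
    {"delta_pos": [0, 0, 0], "rotation": [0, 0, 0]},
    {"delta_pos": [0, 0, 0], "rotation": [0, 0, 0]},
    {"delta_pos": [0, 0, 0], "rotation": [0, 0, 0]}
  ]
}}

```text
time: 13.3
eef_pos: [478.6, -151.4, 10.5]
eef_rot: [-0.004, 0.995, 0.088, 0.05]
wrist_force: [-2.6, 0.2, 5.7]
opening: 10.4
gripper_force: 59.7
```

>>> {"op": "apply_moves", "data": {
  "plan": [
    {"delta_pos": [0, 0, 0.003], "rotation": [0, 0.003, 0]},
    {"delta_pos": [0, 0, 0.003], "rotation": [0, 0.003, 0]},
    {"delta_pos": [0, 0, 0], "rotation": [0, 0, 0]},
    {"delta_pos": [0, 0, 0], "rotation": [0, 0, 0]},
    {"delta_pos": [0, 0, 0], "rotation": [0, 0, 0]},
    {"delta_pos": [0, 0, 0], "rotation": [0, 0, 0]},
    {"delta_pos": [0, 0, 0], "rotation": [0, 0, 0]},
    {"delta_pos": [0, 0, 0], "rotation": [0, 0, 0]}
  ]
}}

```text
time: 14.1
eef_pos: [482.3, -153.1, 14.3]
eef_rot: [-0.008, 0.994, 0.088, 0.065]
wrist_force: [0.6, -0.5, -2.5]
opening: 10.7
gripper_force: 59.0
```

>>> {"op": "apply_moves", "data": {
  "plan": [
    {"delta_pos": [0, 0, 0], "rotation": [0, 0, 0]},
    {"delta_pos": [0, 0, 0], "rotation": [0, 0, 0]},
    {"delta_pos": [0, 0, 0], "rotation": [0, 0, 0]},
    {"delta_pos": [0, 0, 0], "rotation": [0, 0, 0]},
    {"delta_pos": [0, 0, 0], "rotation": [0, 0, 0]},
    {"delta_pos": [0, 0, 0], "rotation": [0, 0, 0]},
    {"delta_pos": [0, 0, 0], "rotation": [0, 0, 0]},
    {"delta_pos": [0, 0, 0], "rotation": [0, 0, 0]}
  ],
  "hand": 0.4
}}

```text
time: 14.9
eef_pos: [482.2, -153.4, 14.3]
eef_rot: [-0.008, 0.994, 0.088, 0.065]
wrist_force: [0.3, 0.2, -0.4]
opening: 34.2
gripper_force: 0.0
```

>>> {"op": "apply_moves", "data": {
  "plan": [
    {"delta_pos": [0, 0, -0.03], "rotation": [0, 0, 0]},
    {"delta_pos": [0, 0, -0.1], "rotation": [0, 0, 0]},
    {"delta_pos": [0, 0, -0.2], "rotation": [0, 0, 0]},
    {"delta_pos": [0, 0, -0.3], "rotation": [0, 0, 0]},
    {"delta_pos": [0, 0, -0.3], "rotation": [0, 0, 0]},
    {"delta_pos": [-0.3, 0, -0.1], "rotation": [0, 0, 0]},
    {"delta_pos": [-0.3, 0, 0], "rotation": [0, 0, 0]},
    {"delta_pos": [-0.2, 0, 0], "rotation": [0, 0, 0]}
  ]
}}

```text
time: 15.7
eef_pos: [370.0, -174.0, 124.5]
eef_rot: [-0.007, 0.994, 0.087, 0.064]
wrist_force: [0.7, 0.4, -1.1]
opening: 34.4
gripper_force: 0.0
```

```bash
python3 - <<'E'
from h import *
t=optics.grab_frame('top');s=optics.grab_frame('side')
cv2.imwrite('pics/top5.png',t);cv2.imwrite('pics/side5.png',s)
st=readout.state();print(st['eef_pos'],st['eef_rot'],st['opening'],st['wrist_force'])
d=cv2.resize(s[180:260,300:400],None,fx=4,fy=4,interpolation=cv2.INTER_CUBIC)
c=cv2.resize(t[180:260,310:390],None,fx=4,fy=4,interpolation=cv2.INTER_CUBIC)
cv2.imwrite('pics/v5.png',np.hstack([c,d]))
E
```

```text
[ 368.51040234 -174.21433856  124.00143167] [-0.00736689  0.99418887  0.08717524  0.06272717] 34.33518409000057 [ 0.56449139  0.33838224 -0.17575143]
```

View pics/v5.png

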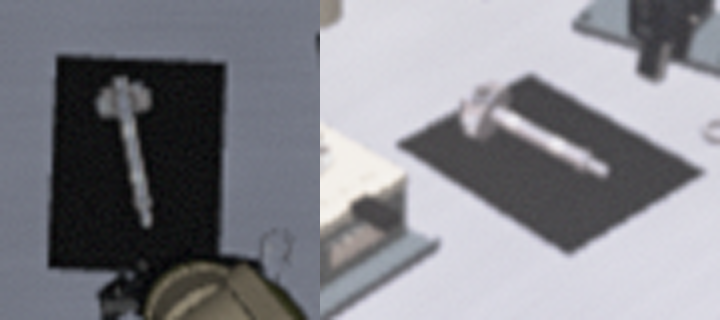

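The rotor lies on the mat. In the top crop the wheel is at (123,100) and the tip at (148,222), with its axis tilted slightly. Measuring it in both views.

```bash
cat > rot.py <<'E'
from h import *
t=cv2.imread('pics/top5.png');s=cv2.imread('pics/side5.png')
def comp(im,x0,x1,y0,y1,th):
    m=np.zeros(im.shape[:2],np.uint8);m[y0:y1,x0:x1]=(im[y0:y1,x0:x1].max(2)>th)*255
    n,l,st,c=cv2.connectedComponentsWithStats(m)
    i=1+np.argmax(st[1:,4]);return np.argwhere(l==i)[:,::-1].astype(float),c[i],st[i]
p,c,st=comp(t,327,358,196,240,75);print('top',c,st)
w=np.array([onz('top',q,27) for q in p])[:,:2]
# direction from shaft part: pixels with row>213
sh=p[p[:,1]>214]; ws=np.array([onz('top',q,18)[:2] for q in sh])
vx,vy,x0,y0=cv2.fitLine(ws.astype(np.float32),cv2.DIST_L2,0,.01,.01).ravel();
if vx<0:vx,vy=-vx,-vy
print('yaw',np.degrees(np.arctan2(vy,vx)),'pt',x0,y0)
d=np.array([vx,vy]);n=np.array([-vy,vx]);a=(w-[x0,y0])@d;b=(w-[x0,y0])@n
for k in np.arange(a.min(),a.max(),4):
    i=(a>=k)&(a<k+4)
    if i.any():print(round(k+2,1),i.sum(),round(b[i].min(),1),round(b[i].max(),1),np.round(np.array([x0,y0])+(k+2)*d,1))
E
python3 rot.py
```

```text
top [341.97849462 212.97849462] [334 199  14  38 186]
yaw 9.661634 pt 443.0153 -159.61502
-38.9 3 -1.9 2.4 [ 404.6 -166.2]
-34.9 4 -2.6 5.3 [ 408.6 -165.5]
-30.9 3 -3.3 3.9 [ 412.5 -164.8]
-26.9 2 -0.4 3.2 [ 416.4 -164.1]
-22.9 4 -4.7 6.1 [ 420.4 -163.5]
-18.9 4 -5.4 5.4 [ 424.3 -162.8]
-14.9 3 -2.5 4.7 [ 428.3 -162.1]
-10.9 3 -3.2 4.0 [ 432.2 -161.5]
-6.9 4 -4.5 3.3 [ 436.2 -160.8]
-2.9 5 -5.2 6.3 [ 440.1 -160.1]
1.1 3 -2.3 5.6 [ 444.1 -159.4]
5.1 4 -3.0 4.9 [ 448.  -158.8]
9.1 3 -3.7 4.2 [ 451.9 -158.1]
13.1 4 -4.4 3.5 [ 455.9 -157.4]
17.1 5 -5.1 6.4 [ 459.8 -156.8]
21.1 3 -2.2 5.0 [ 463.8 -156.1]
25.1 3 -2.9 4.3 [ 467.7 -155.4]
29.1 3 -3.6 3.6 [ 471.7 -154.7]
33.1 4 -4.2 6.6 [ 475.6 -154.1]
37.1 4 -4.9 5.9 [ 479.5 -153.4]
41.1 3 -2.0 5.2 [ 483.5 -152.7]
45.1 4 -2.7 8.1 [ 487.4 -152.1]
49.1 5 -4.1 7.4 [ 491.4 -151.4]
53.1 5 -4.8 6.7 [ 495.3 -150.7]
57.1 4 -5.5 6.0 [ 499.3 -150. ]
61.1 4 -2.6 5.3 [ 503.2 -149.4]
65.1 11 -18.4 22.7 [ 507.1 -148.7]
69.1 15 -22.7 22.0 [ 511.1 -148. ]
73.1 14 -19.8 24.9 [ 515.  -147.4]
77.1 14 -20.5 24.2 [ 519.  -146.7]
81.1 13 -21.2 19.9 [ 522.9 -146. ]
85.1 10 -14.7 15.6 [ 526.9 -145.3]
89.1 7 -7.4 14.9 [ 530.8 -144.7]
93.1 3 -4.5 2.7 [ 534.7 -144. ]
97.1 3 -5.2 2.0 [ 538.7 -143.3]
```

```bash
cat > d.py <<'E'
import sys
from h import *
s=readout.state();q=s['eef_rot'];r=R.from_quat([q[1],q[2],q[3],q[0]])
tgt=np.array([float(v) for v in sys.argv[1:4]])
print('at',np.round(s['eef_pos'],1),'units',np.round(r.inv().apply(tgt-s['eef_pos'])/120,3))
a=r.as_matrix();print('yaw x',np.degrees(np.arctan2(a[1,0],a[0,0])),'tilt',np.degrees(np.arcsin(a[2,0])),'roll',np.degrees(np.arcsin(a[2,1])))
E
python3 d.py 520 -146 95
```

```text
at [ 368.5 -174.2  124. ] units [ 1.243 -0.011  0.402]
yaw x 10.008742697933652 tilt 7.239069823615331 roll -0.21266256123110897
```

>>> {"op": "apply_moves", "data": {
  "plan": [
    {"delta_pos": [0.31, -0.003, 0], "rotation": [0, 0, 0]},
    {"delta_pos": [0.31, -0.003, 0], "rotation": [0, 0, 0]},
    {"delta_pos": [0.31, -0.003, 0.1], "rotation": [0, 0, 0]},
    {"delta_pos": [0.31, -0.002, 0.1], "rotation": [0, 0, 0]},
    {"delta_pos": [0, 0, 0.2], "rotation": [0.0006, 0.005, 0]},
    {"delta_pos": [0, 0, 0], "rotation": [0, 0, 0]},
    {"delta_pos": [0, 0, 0], "rotation": [0, 0, 0]},
    {"delta_pos": [0, 0, 0], "rotation": [0, 0, 0]}
  ],
  "hand": 0.9
}}

```text
time: 16.6
eef_pos: [523.6, -145.1, 96.8]
eef_rot: [-0.011, 0.993, 0.088, 0.08]
wrist_force: [0.5, -0.3, 0.2]
opening: 76.6
gripper_force: 0.0
```

```bash
python3 d.py 520 -146 10.5
```

```text
at [ 523.6 -145.1   96.8] units [-0.146  0.008  0.705]
yaw x 10.107727806457172 tilt 9.244011821006458 roll -0.41740559341131644
```

>>> {"op": "apply_moves", "data": {
  "plan": [
    {"delta_pos": [-0.04, 0.002, 0.18], "rotation": [-0.001, 0, 0]},
    {"delta_pos": [-0.04, 0.002, 0.18], "rotation": [0, 0, 0]},
    {"delta_pos": [-0.03, 0.002, 0.15], "rotation": [0, 0, 0]},
    {"delta_pos": [-0.02, 0, 0.1], "rotation": [0, 0, 0]},
    {"delta_pos": [-0.01, 0, 0.06], "rotation": [0, 0, 0]},
    {"delta_pos": [0, 0, 0], "rotation": [0, 0, 0]},
    {"delta_pos": [0, 0, 0], "rotation": [0, 0, 0]},
    {"delta_pos": [0, 0, 0], "rotation": [0, 0, 0]}
  ]
}}

```text
time: 17.4
eef_pos: [520.8, -146.5, 14.9]
eef_rot: [-0.008, 0.993, 0.087, 0.081]
wrist_force: [0.6, -0.6, -0.2]
opening: 76.6
gripper_force: 0.0
```

```bash
python3 d.py 520 -146 10.5
```

```text
at [ 520.8 -146.5   14.9] units [-0.012 -0.005  0.035]
yaw x 10.067194907557 tilt 9.34599838695886 roll -0.06017277231296883
```

>>> {"op": "apply_moves", "data": {
  "plan": [
    {"delta_pos": [-0.012, -0.005, 0.032], "rotation": [0, 0, 0]},
    {"delta_pos": [0, 0, 0], "rotation": [0, 0, 0]},
    {"delta_pos": [0, 0, 0], "rotation": [0, 0, 0]},
    {"delta_pos": [0, 0, 0], "rotation": [0, 0, 0]},
    {"delta_pos": [0, 0, 0], "rotation": [0, 0, 0]},
    {"delta_pos": [0, 0, 0], "rotation": [0, 0, 0]},
    {"delta_pos": [0, 0, 0], "rotation": [0, 0, 0]},
    {"delta_pos": [0, 0, 0], "rotation": [0, 0, 0]}
  ],
  "hand": 0,
  "grip_force": 80
}}

```text
time: 18.2
eef_pos: [519.8, -145.8, 10.9]
eef_rot: [-0.008, 0.993, 0.087, 0.081]
wrist_force: [-1.5, 0.3, 7.2]
opening: 45.8
gripper_force: 80.8
```

```bash
python3 d.py 520 -146 150
```

```text
at [ 519.8 -145.8   10.9] units [ 0.188 -0.    -1.144]
yaw x 10.024185171488977 tilt 9.298345009586386 roll -0.10376678150227063
```

>>> {"op": "apply_moves", "data": {
  "plan": [
    {"delta_pos": [0.008, 0, -0.05], "rotation": [0, 0, 0]},
    {"delta_pos": [0.02, 0, -0.12], "rotation": [0, 0, 0]},
    {"delta_pos": [0.03, 0, -0.2], "rotation": [0, 0, 0]},
    {"delta_pos": [0.04, 0, -0.25], "rotation": [0, 0, 0]},
    {"delta_pos": [0.04, 0, -0.25], "rotation": [0, 0, 0]},
    {"delta_pos": [0.04, 0, -0.25], "rotation": [0, 0, 0]},
    {"delta_pos": [0.01, 0, -0.1], "rotation": [0, 0, 0]},
    {"delta_pos": [0, 0, 0], "rotation": [0, 0, 0]}
  ]
}}

```text
time: 19.0
eef_pos: [518.7, -146.8, 160.1]
eef_rot: [-0.008, 0.993, 0.087, 0.081]
wrist_force: [0.1, 0.4, -3.1]
opening: 45.7
gripper_force: 82.2
```

```bash
python3 - <<'E'
from h import *
t=optics.grab_frame('top');s=optics.grab_frame('side')
cv2.imwrite('pics/top6.png',t);cv2.imwrite('pics/side6.png',s)
st=readout.state();print(st['opening'],st['wrist_force'],st['gripper_force'])
# refined cradle from initial + new top image
def m3(im,z=79):
    b,g,r=[im[...,i].astype(int) for i in range(3)]
    k=np.zeros(im.shape[:2],np.uint8);k[190:222,395:425]=((b>g+20)&(b>r+25))[190:222,395:425]*255
    n,l,stt,c=cv2.connectedComponentsWithStats(k)
    print([(stt[i,4],np.round(onz('top',c[i],100)[:2],1)) for i in range(1,n) if stt[i,4]>5])
for f in('top0','top4'): m3(cv2.imread(f'pics/{f}.png'))
# upscaled base corners from edges: dump row profile of the base's left/right edges
im=cv2.imread('pics/top0.png');g=cv2.GaussianBlur(cv2.cvtColor(im,cv2.COLOR_BGR2GRAY),(3,3),0).astype(float)
def sub(line):  # positions where line crosses 100
    i=np.where((line[:-1]-th)*(line[1:]-th)<0)[0];return [round(k+(line[k]-th)/(line[k]-line[k+1]),2) for k in i]
th=(g[205,388]+g[192,400])/2;print('th',th,g[205,386],g[192,402])
L=[]
for v in range(192,228,3): x=sub(g[v,383:404]);L.append((383+x[0],v)) if x else 0
w=np.array([onz('top',q,10)[:2] for q in L],np.float32);vx,vy,x0,y0=cv2.fitLine(w,cv2.DIST_HUBER,0,.01,.01).ravel();print('left edge yaw',np.degrees(np.arctan(vy/vx)),x0,y0)
for u in range(396,410,3): x=sub(g[178:195,u]);y=sub(g[220:238,u+7]);print(u,[np.round(onz('top',(u,178+k),14)[:2],1) for k in x],[np.round(onz('top',(u+7,220+k),14)[:2],1) for k in y])
E
python3 d.py 520 -146 150
```

```text
45.64261906599772 [-0.10818157 -0.3483007  -2.35433433] 82.17027425765991
[(np.int32(29), array([ 511.8, -402.8])), (np.int32(31), array([ 504.8, -369.3]))]
[(np.int32(29), array([ 511.8, -402.8])), (np.int32(31), array([ 505.7, -369.4]))]
th 98.0 117.0 79.0
left edge yaw 11.109042 501.72382 -339.69415
396 [array([ 583.5, -355.5])] [array([ 425.2, -376.4])]
399 [array([ 586.3, -366.7])] []
402 [array([ 588., -378.])] [array([ 423.1, -398.6])]
405 [array([ 589.7, -389.2])] [array([ 424.9, -409.7])]
408 [array([ 592.7, -400.5])] [array([ 429.2, -421. ])]
at [ 517.9 -146.6  158.1] units [ 0.007 -0.002  0.07 ]
yaw x 10.02729820766794 tilt 9.217147754078429 roll -0.11697120921406708
```

>>> {"op": "apply_moves", "data": {
  "plan": [
    {"delta_pos": [0, 0, 0], "rotation": [0, -0.0128, -0.0015]},
    {"delta_pos": [0, 0, 0], "rotation": [0, -0.0128, 0]},
    {"delta_pos": [-0.01, 0.3, 0], "rotation": [0, 0, 0]},
    {"delta_pos": [-0.01, 0.4, 0], "rotation": [0, 0, 0]},
    {"delta_pos": [-0.01, 0.4, 0], "rotation": [0, 0, 0]},
    {"delta_pos": [-0.01, 0.4, 0], "rotation": [0, 0, 0]},
    {"delta_pos": [-0.01, 0.3, 0], "rotation": [0, 0, 0]},
    {"delta_pos": [-0.01, 0.14, 0], "rotation": [0, 0, 0]}
  ]
}}

```text
time: 19.9
eef_pos: [553.4, -380.2, 155.7]
eef_rot: [-0.001, 0.996, 0.091, -0.001]
wrist_force: [0.6, 0.9, -2.9]
opening: 46.0
gripper_force: 82.3
```

```bash
python3 d.py 555.2 -376.7 133
```

```text
at [ 553.4 -380.2  155.7] units [ 0.021 -0.026  0.189]
yaw x 10.417101360211086 tilt -0.1123992934566144 roll -0.07750978735047885
```

>>> {"op": "apply_moves", "data": {
  "plan": [
    {"delta_pos": [0.021, -0.026, 0], "rotation": [0, 0, 0]},
    {"delta_pos": [0, 0, 0.1], "rotation": [0, 0, 0]},
    {"delta_pos": [0, 0, 0.09], "rotation": [0, 0, 0]},
    {"delta_pos": [0, 0, 0], "rotation": [0, 0, 0]},
    {"delta_pos": [0, 0, 0], "rotation": [0, 0, 0]},
    {"delta_pos": [0, 0, 0], "rotation": [0, 0, 0]},
    {"delta_pos": [0, 0, 0], "rotation": [0, 0, 0]},
    {"delta_pos": [0, 0, 0], "rotation": [0, 0, 0]}
  ]
}}

```text
time: 20.7
eef_pos: [556.5, -372.8, 135.8]
eef_rot: [-0.0, 0.996, 0.093, 0.0]
wrist_force: [0.6, -0.4, -1.5]
opening: 46.1
gripper_force: 82.3
```

```bash
python3 - <<'E'
from h import *
t=optics.grab_frame('top');s=optics.grab_frame('side')
cv2.imwrite('pics/top7.png',t);cv2.imwrite('pics/side7.png',s)
st=readout.state();print(np.round(st['eef_pos'],1),st['opening'],st['wrist_force'])
d=cv2.resize(s[130:205,345:420],None,fx=5.3,fy=5.3,interpolation=cv2.INTER_CUBIC)
c=cv2.resize(t[175:240,375:440],None,fx=6,fy=6,interpolation=cv2.INTER_CUBIC)
h=max(c.shape[0],d.shape[0]);pad=lambda i:np.vstack([i,np.zeros((h-i.shape[0],i.shape[1],3),np.uint8)])
cv2.imwrite('pics/v7.png',np.hstack([pad(c),pad(d)]))
tcp=st['eef_pos'];dv=np.array([.983,.182,0]);w=tcp+[0,0,17.3]
for nm,k in(('wheel',0),('mid',-48),('collar',-95),('tip',-116)): p=w+k*dv;a=proj('top',p);b=proj('side',p);print(nm,np.round(p,1),'crop top',np.round((a-[375,175])*6),'side',np.round((b-[345,130])*5.3+[390,0]))
E
```

```text
[ 556.4 -372.9  135.7] 45.876038968542964 [-0.26257693  0.03556951 -1.72204875]
wheel [ 556.4 -372.9  153. ] crop top [212.  89.] side [561.  94.]
mid [ 509.2 -381.6  153. ] crop top [231. 173.] side [627. 112.]
collar [ 463.  -390.2  153. ] crop top [249. 256.] side [692. 130.]
tip [ 442.3 -394.   153. ] crop top [257. 293.] side [722. 138.]
```

View pics/v7.png

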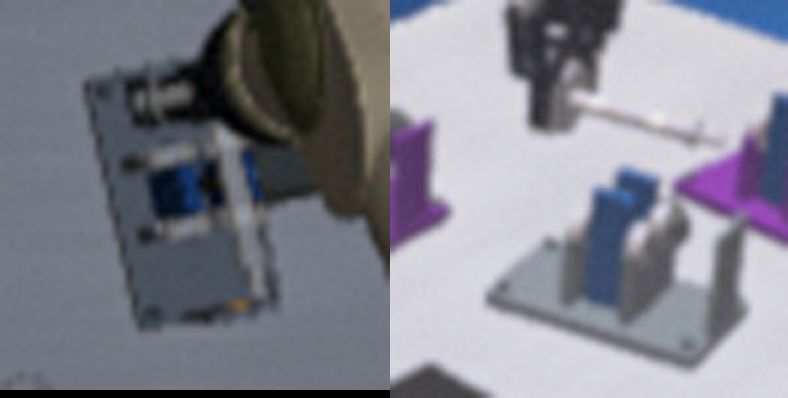

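The top crop shows the shaft running from (222,130) to (258,297), matching the prediction. In the side view it's level with its tip at (722,140), above the cradle. One more check of the seat from the side view, using the cheek tops near (613,193) and (637,176).

```bash
python3 - <<'E'
from h import *
f=lambda x,y:(345+(x-390+.5)/5.3-.5,130+(y+.5)/5.3-.5)
a=onz('side',f(613,194),100);b=onz('side',f(637,176),100);print(a,b,(a+b)/2)
print('plate top mid',onz('side',f(733,222),92))
g=lambda x,y:(375+(x+.5)/6-.5,175+(y+.5)/6-.5)
for p in((508,-385.5,100),):print('seat100 crop top',(proj('top',p)-[375,175])*6,'side',(proj('side',p)-[345,130])*5.3+[390,0])
c=np.array([508,-385.5,0]);d=np.array([.983,.184,0]);n=np.array([-.184,.983,0])
for nm,k in(('plate',-77),):
  for l in(-25,25):print(nm,(proj('side',c+k*d+l*n+[0,0,92])-[345,130])*5.3+[390,0])
for k,l in((80,45),(80,-45),(-80,45),(-80,-45)):
  p=c+k*d+l*n+[0,0,14];print(k,l,'top',np.round((proj('top',p)-[375,175])*6),'side',np.round((proj('side',p)-[345,130])*5.3+[390,0]))
E
python3 d.py 555.5 -376.9 90
```

```text
[ 506.62574587 -368.29561397  100.        ] [ 510.84123306 -400.00666521  100.        ] [ 508.73348947 -384.15113959  100.        ]
plate top mid [ 435.31374634 -404.43220694   92.        ]
seat100 crop top [213.74468697 180.06298445] side [625.05368738 182.4670728 ]
plate [746.32861059 208.68883161]
plate [714.13210811 239.50841815]
80 45 top [80. 76.] side [481. 288.]
80 -45 top [221.  47.] side [543. 235.]
-80 45 top [135. 329.] side [693. 357.]
-80 -45 top [277. 300.] side [750. 299.]
at [ 556.4 -372.9  135.7] units [-0.014  0.032  0.381]
yaw x 10.651384613794269 tilt 0.04489307788475292 roll -0.02153150535039582
```

>>> {"op": "apply_moves", "data": {
  "plan": [
    {"delta_pos": [-0.007, 0.016, 0], "rotation": [0, 0, 0]},
    {"delta_pos": [-0.007, 0.016, 0], "rotation": [0, 0, 0]},
    {"delta_pos": [0, 0, 0.1], "rotation": [0, 0, 0]},
    {"delta_pos": [0, 0, 0.15], "rotation": [0, 0, 0]},
    {"delta_pos": [0, 0, 0.08], "rotation": [0, 0, 0]},
    {"delta_pos": [0, 0, 0.05], "rotation": [0, 0, 0]},
    {"delta_pos": [0, 0, 0], "rotation": [0, 0, 0]},
    {"delta_pos": [0, 0, 0], "rotation": [0, 0, 0]}
  ]
}}

```text
time: 21.6
eef_pos: [555.7, -376.6, 89.8]
eef_rot: [-0.001, 0.996, 0.093, 0.0]
wrist_force: [0.2, 0.5, -2.0]
opening: 45.9
gripper_force: 82.3
```

```bash
python3 d.py 555.5 -376.9 72
```

```text
at [ 555.7 -376.6   89.8] units [-0.002  0.002  0.148]
yaw x 10.67995482659452 tilt 0.04347511549042183 roll -0.05576841871947641
```

>>> {"op": "apply_moves", "data": {
  "plan": [
    {"delta_pos": [-0.002, 0.002, 0.03], "rotation": [0, 0, 0]},
    {"delta_pos": [0, 0, 0.04], "rotation": [0, 0, 0]},
    {"delta_pos": [0, 0, 0.04], "rotation": [0, 0, 0]},
    {"delta_pos": [0, 0, 0.03], "rotation": [0, 0, 0]},
    {"delta_pos": [0, 0, 0.02], "rotation": [0, 0, 0]},
    {"delta_pos": [0, 0, 0], "rotation": [0, 0, 0]},
    {"delta_pos": [0, 0, 0], "rotation": [0, 0, 0]},
    {"delta_pos": [0, 0, 0], "rotation": [0, 0, 0]}
  ]
}}

```text
time: 22.4
eef_pos: [555.4, -377.1, 70.8]
eef_rot: [-0.0, 0.996, 0.093, 0.0]
wrist_force: [-0.1, -1.3, -1.4]
opening: 45.4
gripper_force: 82.3
```

```bash
python3 - <<'E'
from h import *
t=optics.grab_frame('top');s=optics.grab_frame('side')
cv2.imwrite('pics/top8.png',t);cv2.imwrite('pics/side8.png',s)
st=readout.state();print(np.round(st['eef_pos'],1),st['opening'],st['wrist_force'],st['wrist_torque'])
# shaft lateral position between the cheeks: profile in top view along row through cheeks
for v in(203,206,208,212,218,222):print(v,[tuple(int(k) for k in t[v,u]) for u in range(404,418)])
E
```

```text
[ 555.4 -377.1   70.8] 45.34277253072172 [ 0.61332428 -0.12448958 -1.80650726] [-0.07029696 -0.08365618  0.05770249]
203 [(57, 29, 17), (98, 47, 19), (95, 48, 21), (98, 68, 59), (109, 108, 110), (135, 127, 122), (133, 120, 118), (97, 94, 97), (37, 29, 26), (33, 18, 8), (59, 30, 10), (100, 49, 19), (104, 58, 31), (97, 68, 46)]
206 [(39, 20, 8), (65, 35, 15), (95, 49, 20), (84, 42, 20), (71, 64, 65), (120, 119, 120), (138, 126, 122), (124, 119, 113), (60, 57, 55), (32, 18, 7), (40, 20, 10), (64, 34, 11), (97, 50, 22), (89, 45, 20)]
208 [(34, 17, 5), (65, 33, 15), (104, 52, 19), (98, 50, 19), (99, 66, 55), (103, 102, 102), (133, 127, 123), (137, 125, 122), (107, 107, 109), (42, 33, 27), (36, 23, 16), (54, 34, 28), (79, 50, 35), (77, 56, 50)]
212 [(113, 109, 109), (128, 119, 115), (140, 126, 122), (136, 124, 122), (126, 122, 121), (116, 116, 118), (130, 130, 131), (158, 153, 147), (156, 148, 143), (130, 130, 132), (107, 102, 97), (108, 97, 93), (107, 94, 88), (101, 91, 85)]
218 [(94, 82, 74), (94, 81, 73), (93, 82, 73), (94, 82, 75), (94, 83, 76), (89, 78, 70), (81, 72, 68), (94, 93, 94), (123, 118, 116), (126, 114, 113), (113, 108, 105), (97, 93, 92), (94, 82, 75), (94, 81, 72)]
222 [(96, 86, 77), (93, 82, 73), (94, 83, 77), (93, 81, 75), (94, 83, 75), (94, 83, 75), (94, 81, 74), (89, 78, 70), (93, 87, 82), (123, 119, 119), (134, 120, 117), (94, 87, 85), (92, 81, 73), (88, 75, 68)]
```

>>> {"op": "apply_moves", "data": {
  "plan": [
    {"delta_pos": [0, 0, 0.015], "rotation": [0, 0, 0]},
    {"delta_pos": [0, 0, 0.015], "rotation": [0, 0, 0]},
    {"delta_pos": [0, 0, 0.01], "rotation": [0, 0, 0]},
    {"delta_pos": [0, 0, 0.005], "rotation": [0, 0, 0]},
    {"delta_pos": [0, 0, 0.005], "rotation": [0, 0, 0]},
    {"delta_pos": [0, 0, 0], "rotation": [0, 0, 0]},
    {"delta_pos": [0, 0, 0], "rotation": [0, 0, 0]},
    {"delta_pos": [0, 0, 0], "rotation": [0, 0, 0]}
  ]
}}

```text
time: 23.3
eef_pos: [555.5, -377.6, 64.9]
eef_rot: [0.0, 0.996, 0.093, 0.001]
wrist_force: [0.4, -3.1, 3.9]
opening: 45.5
gripper_force: 82.7
```

>>> {"op": "apply_moves", "data": {
  "plan": [
    {"delta_pos": [0, 0.005, 0], "rotation": [0, 0, 0]},
    {"delta_pos": [0, 0.002, 0.004], "rotation": [0, 0, 0]},
    {"delta_pos": [0, 0, 0.004], "rotation": [0, 0, 0]},
    {"delta_pos": [0, 0, 0], "rotation": [0, 0, 0]},
    {"delta_pos": [0, 0, 0], "rotation": [0, 0, 0]},
    {"delta_pos": [0, 0, 0], "rotation": [0, 0, 0]},
    {"delta_pos": [0, 0, 0], "rotation": [0, 0, 0]},
    {"delta_pos": [0, 0, 0], "rotation": [0, 0, 0]}
  ]
}}

```text
time: 24.1
eef_pos: [555.7, -378.3, 64.0]
eef_rot: [-0.0, 0.996, 0.093, 0.001]
wrist_force: [0.5, -3.3, 6.2]
opening: 45.9
gripper_force: 82.9
```

```bash
python3 - <<'E'
from h import *
st=readout.state();print(np.round(st['eef_pos'],1),st['opening'],st['wrist_force'],st['wrist_torque'],st['eef_rot'])
E
```

```text
[ 555.7 -378.3   64. ] 45.863971859079626 [ 0.52285755 -3.28157608  6.24363577] [-0.70827753  0.01660434  0.10688935] [-2.63229719e-05  9.95680854e-01  9.28402854e-02  5.64460698e-04]
```

>>> {"op": "apply_moves", "data": {
  "plan": [
    {"delta_pos": [0, 0.004, 0.003], "rotation": [0, 0.0007, 0]},
    {"delta_pos": [0, 0.002, 0.003], "rotation": [0, 0.0007, 0]},
    {"delta_pos": [0, 0, 0], "rotation": [0, 0, 0]},
    {"delta_pos": [0, 0, 0], "rotation": [0, 0, 0]},
    {"delta_pos": [0, 0, 0], "rotation": [0, 0, 0]},
    {"delta_pos": [0, 0, 0], "rotation": [0, 0, 0]},
    {"delta_pos": [0, 0, 0], "rotation": [0, 0, 0]},
    {"delta_pos": [0, 0, 0], "rotation": [0, 0, 0]}
  ]
}}

```text
time: 24.9
eef_pos: [556.1, -378.7, 63.5]
eef_rot: [-0.001, 0.996, 0.093, 0.005]
wrist_force: [-0.1, -2.1, 6.4]
opening: 45.8
gripper_force: 83.1
```

```bash
python3 - <<'E'
from h import *
t=optics.grab_frame('top');s=optics.grab_frame('side')
cv2.imwrite('pics/top9.png',t);cv2.imwrite('pics/side9.png',s)
st=readout.state();print(np.round(st['eef_pos'],1),st['opening'],st['wrist_force'],st['wrist_torque'])
for v in(206,218,222):print(v,[tuple(int(k) for k in t[v,u]) for u in range(404,418)])
for u in(411,412,413,414,415):print('col',u,[int(t[v,u].sum()//3) for v in range(216,236)])
E
```

```text
[ 556.1 -378.7   63.5] 45.5158493736694 [ 0.17813079 -1.26613379  7.54599219] [-0.51563224  0.17807509  0.05489264]
206 [(40, 23, 12), (62, 33, 11), (95, 50, 17), (82, 40, 19), (70, 63, 63), (119, 117, 120), (138, 128, 122), (124, 116, 112), (61, 55, 54), (32, 19, 11), (35, 17, 2), (64, 31, 9), (95, 47, 18), (89, 47, 19)]
218 [(94, 83, 74), (94, 83, 75), (93, 82, 73), (94, 82, 75), (94, 82, 75), (93, 80, 73), (92, 82, 77), (97, 96, 96), (120, 118, 116), (127, 117, 116), (124, 118, 116), (102, 98, 97), (85, 75, 67), (95, 82, 75)]
222 [(95, 83, 74), (94, 82, 74), (94, 82, 74), (95, 82, 76), (94, 83, 75), (95, 83, 75), (93, 81, 73), (92, 80, 72), (96, 87, 84), (116, 112, 112), (135, 122, 119), (102, 96, 93), (92, 80, 74), (87, 76, 68)]
col 411 [107, 96, 96, 90, 80, 80, 81, 84, 84, 70, 52, 68, 94, 118, 127, 126, 125, 122, 122, 123]
col 412 [127, 121, 118, 108, 86, 86, 89, 85, 81, 70, 60, 70, 87, 110, 127, 125, 124, 124, 123, 124]
col 413 [123, 119, 120, 122, 123, 122, 113, 105, 91, 77, 70, 76, 95, 117, 127, 124, 123, 124, 120, 124]
col 414 [106, 116, 119, 120, 116, 122, 125, 128, 113, 94, 85, 88, 112, 127, 128, 126, 122, 123, 120, 121]
col 415 [83, 91, 99, 93, 76, 79, 97, 111, 100, 92, 92, 95, 117, 127, 126, 125, 123, 124, 123, 122]
```

>>> {"op": "apply_moves", "data": {
  "plan": [
    {"delta_pos": [0, 0, 0], "rotation": [0, 0, 0]},
    {"delta_pos": [0, 0, 0], "rotation": [0, 0, 0]},
    {"delta_pos": [0, 0, 0], "rotation": [0, 0, 0]},
    {"delta_pos": [0, 0, 0], "rotation": [0, 0, 0]},
    {"delta_pos": [0, 0, 0], "rotation": [0, 0, 0]},
    {"delta_pos": [0, 0, 0], "rotation": [0, 0, 0]},
    {"delta_pos": [0, 0, 0], "rotation": [0, 0, 0]},
    {"delta_pos": [0, 0, 0], "rotation": [0, 0, 0]}
  ],
  "hand": 0.85
}}

```text
time: 25.8
eef_pos: [555.6, -378.6, 63.0]
eef_rot: [-0.001, 0.996, 0.093, 0.005]
wrist_force: [0.6, -0.4, -0.2]
opening: 72.5
gripper_force: 0.0
```

>>> {"op": "apply_moves", "data": {
  "plan": [
    {"delta_pos": [0, 0, -0.05], "rotation": [0, 0, 0]},
    {"delta_pos": [0, 0, -0.1], "rotation": [0, 0, 0]},
    {"delta_pos": [0, 0, -0.2], "rotation": [0, 0, 0]},
    {"delta_pos": [0, 0, -0.3], "rotation": [0, 0, 0]},
    {"delta_pos": [0, 0, -0.4], "rotation": [0, 0, 0]},
    {"delta_pos": [0, 0, -0.4], "rotation": [0, 0, 0]},
    {"delta_pos": [0.3, 0.2, 0], "rotation": [0, 0, 0]},
    {"delta_pos": [0.3, 0.2, 0], "rotation": [0, 0, 0]}
  ]
}}

```text
time: 26.6
eef_pos: [634.4, -414.2, 242.1]
eef_rot: [0.001, 0.996, 0.092, 0.006]
wrist_force: [0.0, -1.1, -0.5]
opening: 72.7
gripper_force: 0.0
```

>>> {"op": "apply_moves", "data": {
  "plan": [
    {"delta_pos": [0.3, 0.2, 0], "rotation": [0, 0, 0]},
    {"delta_pos": [0.3, 0.2, 0], "rotation": [0, 0, 0]},
    {"delta_pos": [0.2, 0.2, 0], "rotation": [0, 0, 0]},
    {"delta_pos": [0, 0, 0], "rotation": [0, 0, 0]},
    {"delta_pos": [0, 0, 0], "rotation": [0, 0, 0]},
    {"delta_pos": [0, 0, 0], "rotation": [0, 0, 0]},
    {"delta_pos": [0, 0, 0], "rotation": [0, 0, 0]},
    {"delta_pos": [0, 0, 0], "rotation": [0, 0, 0]}
  ]
}}

```text
time: 27.4
eef_pos: [740.6, -466.0, 239.3]
eef_rot: [-0.0, 0.996, 0.093, 0.005]
wrist_force: [0.1, -0.6, 0.7]
opening: 72.5
gripper_force: 0.0
```

```bash
python3 - <<'E'
from h import *
t=optics.grab_frame('top');s=optics.grab_frame('side')
cv2.imwrite('pics/top10.png',t);cv2.imwrite('pics/side10.png',s)
st=readout.state();print(st['time'],np.round(st['eef_pos'],1),st['opening'],st['wrist_force'])
d=cv2.resize(s[140:205,345:420],None,fx=5,fy=5,interpolation=cv2.INTER_CUBIC)
e=cv2.resize(s[170:310,160:340],None,fx=2.2,fy=2.2,interpolation=cv2.INTER_CUBIC)
c=cv2.resize(t[175:240,375:440],None,fx=6,fy=6,interpolation=cv2.INTER_CUBIC)
o=np.zeros((600,790,3),np.uint8);o[:390,:390]=c;o[:325,395:770]=d;e=e[:270];o[330:330+e.shape[0],394:394+e.shape[1]]=e
cv2.imwrite('pics/v10.png',o)
E
```

```text
27.5 [ 740.8 -466.   239. ] 72.35883974969869 [0.27606427 0.60051344 1.15640037]
```

View pics/v10.png

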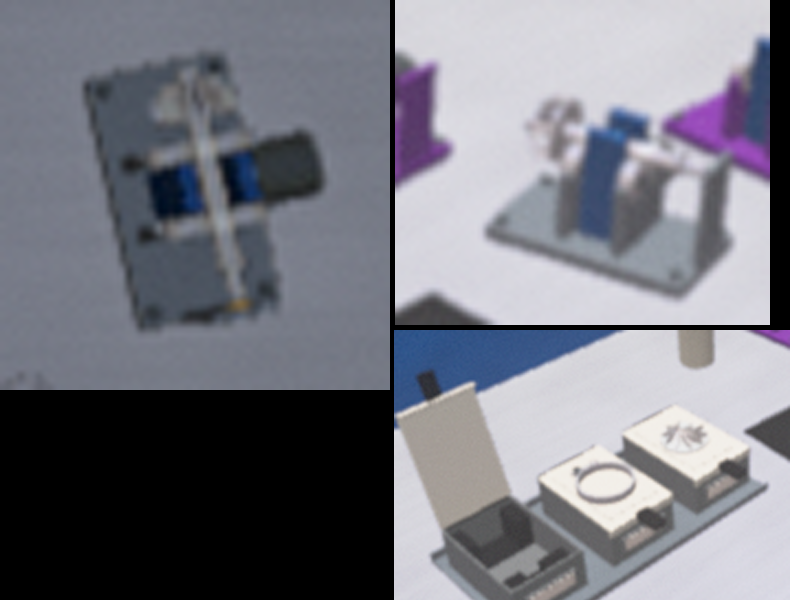

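The last picture shows the rotor resting level on both roller pairs with its wheel at the open end. Its wheel-to-roller distances are about 27 and 71 mm, against 26 and 70 expected. The rotor lid stands open and the other two are shut, so I'm handing in.

```bash
python3 -c "
from workcell import robot
print(robot.finish_job())"
```

```text
the job is handed in; nothing more can be done
None
```

The rotor rests released and level on both roller pairs with its wheel at the open end. Its box lid stands open, the other two are shut, and the job was handed in at about 27.5 s; the hand-in returned no verdict.

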